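# Nest the setting master in the bench comparator

### The job

Stand the black setting master upright on the comparator's base in front of the vee and push it in under the indicator arm until it is fully home against both white jaws of the vee, then slide the red-knobbed keeper fully shut in front of it and leave everything standing there. Do not knock the indicator or tip the master over, and leave the silver bushing and the ring gauge where they are.

Things in the scene. Friction and masses are not known exactly. Their poses are not given: they have to be found in the camera images.
- master_center (a point): Centre, half-way up (26.5 mm above its foot), of the loose black setting master: turned steel, 0.48 kg, 53 mm high, 56 mm diameter over its lower 35 mm and 48 mm over its upper 18 mm (grasp it there); z axis up. It starts upright on the bench in one of three places in a row to the right of the comparator.
- seat (a point): Where the master's centre lies when home in the vee, 40.5 mm above the bench. Axes: x from the open mouth into the vee (push direction; the mouth faces the robot's right), y left, z up. The x, y given for the other things are mm in this frame from this point; heights are above the bench.
- comparator: Fixed bench comparator; origin on the bench below the seat, same axes. Flat grey base x -125 to 90, y -75 to 75, 14 mm high; the master slides on it. Two slippery white plastic jaws, tops at height 38, form a vee that closes towards +x, each 35 degrees from the x axis; jaw tips at the mouth at x -21, y +-49. Column behind at x 68.
- load (a point): Spot on the top of the bare base in front of the mouth, at x -88, y 0, height 14 mm: the master's foot can be set down here with a tool pointing down, clear of the indicator. Axes as the seat's.
- indicator: The comparator's fixed indicator arm, origin as comparator: a blue plate 40 mm wide over the vee from the column to x -36, heights 79 to 93; on it a dial (x -22 to 10, y +-28, up to 152 high); stylus 5 mm above the seated master. It overhangs the seat: a tool pushing the master home must lean back, fingers pointing forward and down, about 40 degrees from vertical.
- keeper (a joint): Sliding keeper bar, 8 mm thick, value in m: 0 = open (clear of the mouth, on the side nearer the robot), 0.055 = fully shut (stop), across the front of the master at x -31.5 to -39.5, 3.5 mm in front of a seated one. Slides along -y with about 1.5 N friction and stays where left. A master that is not home is in its way.
- keeper_knob (a point): Middle of the keeper's upright red knob, 16 mm diameter at most, 30 mm high (heights 27 to 57, middle 42), at x -35.5 and y 127 less the joint value (so 72 when shut). The bar lies along y at heights 15 to 27. Axes as the seat's.
- bushing_center (a point): Centre of a loose silver bushing, 70 mm diameter, 74 mm high; a bystander.
- ring_center (a point): Centre of a loose silver ring gauge, 62 mm diameter, 20 mm high, lying flat; a bystander.
Mind the look-alikes: they are no part of the job. What is shaped like the part that bears master_center but green is not meant.

How it is judged:
By the outcome, as a careful person would: the job done as asked, in the order asked, and still so for the second after the job is handed in, with the robot touching nothing.
It also fails if it takes over 64 s, if anything falls off the work surface, if the arm or the gripper's body presses on something with over 40 N, if the wrist force passes 120 N, or if a joint passes its speed limit or range.

### The arm

A 6-joint arm with a two-finger parallel gripper is mounted at the origin on a cart in front of the work surface, level with it; the furniture and walls round the work are solid. World frame = base frame: x ahead of the robot, y to its left, z up, the work surface at z = 0. Lengths are in m, angles in rad, forces in N, time in s.
With the tool pointing down it reaches from about 0.35 to 0.925 m from the base axis. Payload 6.4 kg.
Tool frame: the origin (TCP) lies midway between the tips of the shut fingers; the grasp point (between the pads) lies 19 mm behind it; z points along the fingers, y is the line along which they close (so a half turn about z gives the same grasp; the last joint's range is limited). The gripper opens to 85 mm and grips with 20 to 120 N. Pads are 22 mm wide; open, the fingers measure 114 mm over their backs; the gripper's body (76 mm by 85 mm) begins 54 mm behind the grasp point. The pads swing forward as they close: fully open they stand 13 mm farther back than shut.
Start: joints at [-0.174, 0.245, 1.558, -0, 1.339, -0.174], TCP at [0.65, 0, 0.231] pointing down, gripper open.
Joint ranges: [-3.13, 3.13], [-1.02, 2.26], [0.13, 2.54], [-0.95, 4.09], [0.21, 2.88], [-2.74, 2.74]. Speed limits (rad/s): [2.57, 2.57, 3.14, 3.14, 3.14, 3.14].

### API

Orientations are given as a unit quaternion [x, y, z, w].
In Python, from bench import r gives the robot as it stands.
- The arm moves only by the shell command python3 -m pendant 'ROWS' [FORCE]. ROWS is JSON, a list that holds one entry, the list of rows, each a list of 5 numbers: the shift along the tool's x, y, z in m, then the turn about the tool's z in degrees, then the opening in per cent of the stroke, from 0 (shut) to 100 (fully open). In form: [[[tx, ty, tz, twist, jaw], ...]]. A call has 1 to 5 rows; each row shifts and turns the commanded pose from where the row before left it, along the tool's axes as they then stand; what a row does not reach is not made up. A row lasts 1/10 s, in which the tool goes at most 50 mm and 8.59 degrees, less where a joint would pass 70% of its speed; a pose out of reach is approached as far as the arm can. A call is refused whole if a number of a shift passes 0.05 or a number of a turn 8.59, either way. A call with a gripper value outside its range is refused whole. The fingers move at their own pace and stop on an object; FORCE is the grip in N (left out, the last holds). Time passes only in rows, so rows that do not move let the fingers close. It gives the time, the measured TCP pose, the force, the opening and the grip force at its end, in the units of the state.
- r.get_state(): the state, without advancing time (a new reading comes with each control period).
- r.capture(name): name is "scene" or "side" or "wrist"; returns a dict with "img" (480x640x3 uint8, blue, green, red), "depth" (480x640 float32, m along the optical axis (not along the pixel's ray), 0 where there is no reading), "vfov" (degrees; the focal length in pixels is half the picture's height over the tangent of half this angle, whatever the lens; pixels are square), "cx", "cy" (the principal point, pixels), "k1" (the pictures are not rectified: a ray, as slopes to the right and down, at radius r is drawn at 1 + k1 r^2 times it, then the intrinsics apply), "R" (3x3) and "t" (3): a world point X has camera coordinates R X + t. Camera axes: x right, y down, z forward; pixel columns grow to the right and rows downward; lengths in m; the calibration is good to about 2 mm. A picture is of the moment at which its call begins.
- r.finish_job(): hands the job in; it is judged then, once.
The state is a dict: "t": time; "joint_positions": joint angles; "qvel": joint speeds; "joint_torque": joint torques, N m; "tool_pos": TCP position; "tool_rot": TCP orientation; "contact_force": force on the tool from outside, world axes, zero at the start; "torque": the same for the moment, N m; "width": finger opening in m; "grip_force": force on a finger pad.
Only numpy, scipy, OpenCV 4.12 (cv2) and the standard library are available. Lean on these libraries where they do the work, as an engineer would, in place of code of your own. Each camera call takes 0.05 s, during which the arm holds its last target. There are 200 camera calls.

## Working session

There is one attempt and no reset: what is moved stays moved. The work goes in short steps, Python scripts to look and compute and a shell command to move; the robot and the scene stay as the last step left them, time stands still between calls to the robot, and variables do not carry over. Pictures are saved under pics/ and viewed, at most 10 in all, crops included, and the job is handed in when it is done.

```bash
mkdir -p pics; ls; cat > h.py <<'E'
import numpy as np, cv2
from bench import r
def cam(n):
    c=r.capture(n); h=c["img"].shape[0]; f=h/2/np.tan(np.radians(c["vfov"])/2)
    c["K"]=np.array([[f,0,c["cx"]],[0,f,c["cy"]],[0,0,1]]); c["D"]=np.array([c["k1"],0,0,0.]); return c
def ray(c,uv):
    p=cv2.undistortPoints(np.array(uv,float).reshape(-1,1,2),c["K"],c["D"]).reshape(-1,2)
    R=np.array(c["R"]);t=np.array(c["t"]); d=np.c_[p,np.ones(len(p))]@R; return -R.T@t, d   # d has unit depth
def onz(c,uv,z):
    o,d=ray(c,uv); return o+d*((z-o[2])/d[:,2])[:,None]
def dep(c,uv):
    o,d=ray(c,uv); z=np.array([c["depth"][int(v),int(u)] for u,v in uv]); return o+d*z[:,None]
def cloud(c):
    v,u=np.mgrid[0:480,0:640]; o,d=ray(c,np.c_[u.ravel(),v.ravel()])
    return (o+d*c["depth"].reshape(-1,1)).reshape(480,640,3)
def proj(c,X):
    return cv2.projectPoints(np.array(X,float).reshape(-1,1,3),cv2.Rodrigues(np.array(c["R"]))[0],np.array(c["t"],float),c["K"],c["D"])[0].reshape(-1,2)
E
python3 - <<'E'
from h import *
for n in ["scene","side","wrist"]:
    c=cam(n); cv2.imwrite(f"pics/{n}0.png",c["img"]); print(n,c["vfov"],c["k1"],-np.array(c["R"]).T@c["t"])
s=r.get_state(); print(s)
E
```

```text
pics
scene 46.67233821291565 0.007526247896228031 [-0.07705615 -0.71636692  0.97349514]
side 52.803936212571465 -0.11863234736231261 [ 0.18189507 -0.97767595  0.59153813]
wrist 61.54507848237841 -0.06739309602353999 [0.64934893 0.07299291 0.37276731]
{'t': 0.15, 'joint_positions': array([-1.74072624e-01,  2.45636033e-01,  1.55871980e+00,  3.10273469e-07,
        1.33873099e+00, -1.74104717e-01]), 'qvel': array([ 0.00189196, -0.00029336, -0.00420226, -0.00096143,  0.00069836,
        0.00111514]), 'joint_torque': array([ 3.57137314e-04, -4.29984105e+01, -3.26552796e+01, -1.40693478e-04,
        3.52074814e-03,  1.27692519e-05]), 'tool_pos': array([6.49572998e-01, 9.88719812e-05, 2.30452380e-01]), 'tool_rot': array([ 7.07095263e-01,  7.07117905e-01, -4.28658669e-04, -6.11872556e-04]), 'contact_force': array([ 0.72498476,  0.30403378, -1.06778379]), 'torque': array([0.00776895, 0.01725313, 0.08705511]), 'grip_force': 0.0, 'width': 0.08540886745946492}
```

View pics/scene0.png

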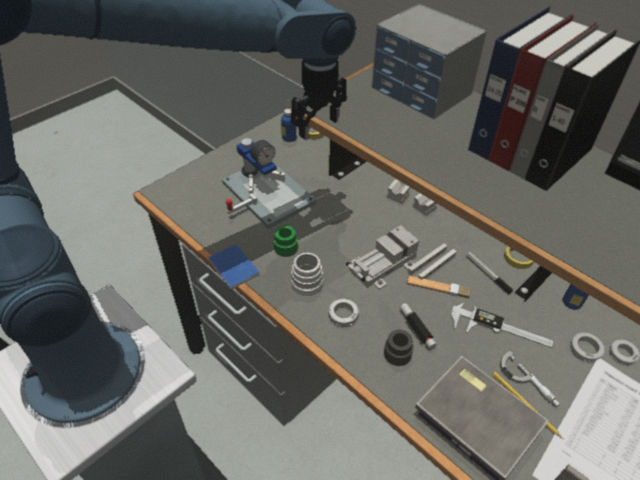

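View pics/side0.png

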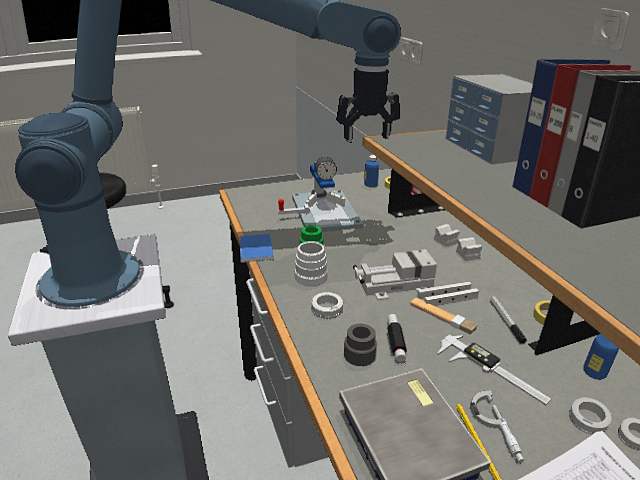

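```bash
python3 - <<'E'
from h import *
for n,mc,box in [("scene",(398,347),(220,165,320,222)),("side",(361,343),(275,150,365,228))]:
    c=cam(n); P=cloud(c); im=c["img"].astype(int); hsv=cv2.cvtColor(c["img"],cv2.COLOR_BGR2HSV)
    # master: points with z>5mm near
    u,v=mc; S=P[v-35:v+30,u-30:u+30].reshape(-1,3); 
    T=S[(S[:,2]>.045)&(S[:,2]<.06)]; 
    (x,y),rad=cv2.minEnclosingCircle(T[:,:2].astype(np.float32)*1000); print(n,"master top",x,y,rad,T[:,2].max(),len(T))
    red=(hsv[...,1]>150)&((hsv[...,0]<8)|(hsv[...,0]>172)); red[:, :]&=(np.abs(P[...,2]-.042)<.03); 
    X=P[red]; print("knob",np.median(X,0)*1000,X.min(0),X.max(0),len(X))
    b=(np.abs(P[...,2]-.014)<.005); m=np.zeros_like(b); x0,y0,x1,y1=box; m[y0:y1,x0:x1]=1; X=P[b&m]
    print("base",cv2.minAreaRect((X[:,:2]*1000).astype(np.float32)),len(X))
    blue=(hsv[...,1]>120)&(abs(hsv[...,0].astype(int)-112)<12)&(m>0); X=P[blue&(P[...,2]>.06)]; print("blue",cv2.minAreaRect((X[:,:2]*1000).astype(np.float32)),X[:,2].max(),X[:,2].min())
    x0-=10;y0-=30;x1+=20;y1+=20
    cv2.imwrite(f"pics/{n}_cmp.png",cv2.resize(c["img"][y0:y1,x0:x1],None,fx=5 if n=="scene" else 5,fy=5,interpolation=cv2.INTER_CUBIC)[:600,:800])
    if n=="side":
        for nm,(u,v),hh in [("bush",(311,262),.07),("green",(312,234),.05),("ring",(327,305),.018)]:
            S=P[v-30:v+30,u-25:u+25].reshape(-1,3);T=S[(S[:,2]>hh-.006)&(S[:,2]<hh+.007)];print(nm,cv2.minEnclosingCircle(T[:,:2].astype(np.float32)*1000))
        print("shelf edge", dep(c,[(400,172),(480,240),(560,310)]))
        cv2.imwrite("pics/m1.png",np.hstack([cv2.resize(c["img"][300:390,310:410],None,fx=4,fy=4),cv2.resize(c["img"][70:160,320:420],None,fx=4,fy=4)]))
E
```

```text
scene master top 464.5784912109375 -412.5032043457031 25.785442352294922 0.058293911629480166 323
knob [471.65012071 127.83585315  53.19736385] [0.46775355 0.1225155  0.0267914 ] [0.47870299 0.13708261 0.05862197] 32
base ((576.843994140625, 134.03598022460938), (215.4250030517578, 203.47042846679688), 82.12112426757812) 2607
blue ((590.997802734375, 124.2786865234375), (25.95175552368164, 46.68384552001953), 50.238338470458984) 0.09771014018315549 0.08385529311730922
side master top 463.5016174316406 -409.8720703125 25.825838088989258 0.05468101530253622 395
knob [477.09016665 128.36507625  42.26481585] [ 0.46698433 -0.52261494  0.01498928] [0.90033691 0.18449639 0.0702208 ] 72
base ((612.08056640625, 180.4176788330078), (318.03778076171875, 222.59487915039062), 64.7585678100586) 1623
blue ((589.5524291992188, 172.65809631347656), (48.966468811035156, 127.78134155273438), 14.63967227935791) 0.12953422703250828 0.0822720387304201
bush ((460.8956298828125, -153.64541625976562), 30.100542068481445)
green ((480.86114501953125, -101.57280731201172), 86.6059341430664)
ring ((459.59521484375, -232.6257781982422), 66.85739135742188)
shelf edge [[ 0.71338989 -0.0549853   0.17642651]
 [ 0.91454533 -0.13839245  0.00282172]
 [ 0.78785745 -0.52075078  0.09492386]]
```

View pics/m1.png

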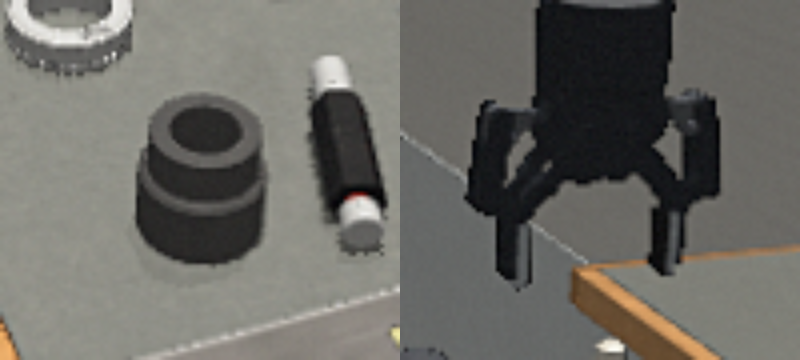

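View pics/side_cmp.png

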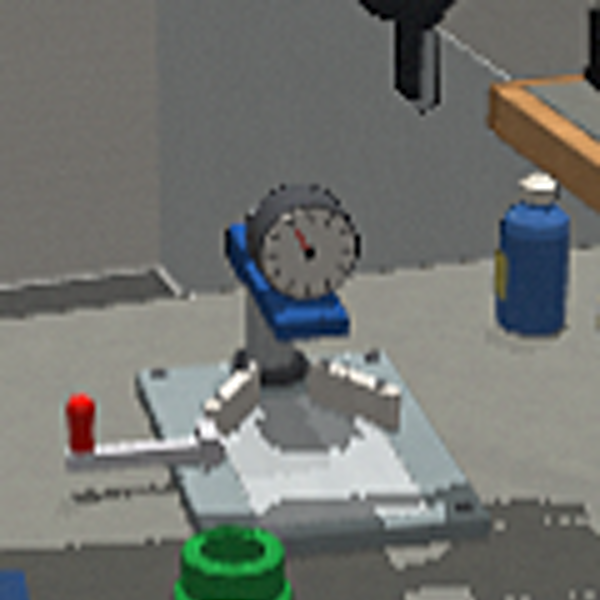

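View pics/scene_cmp.png

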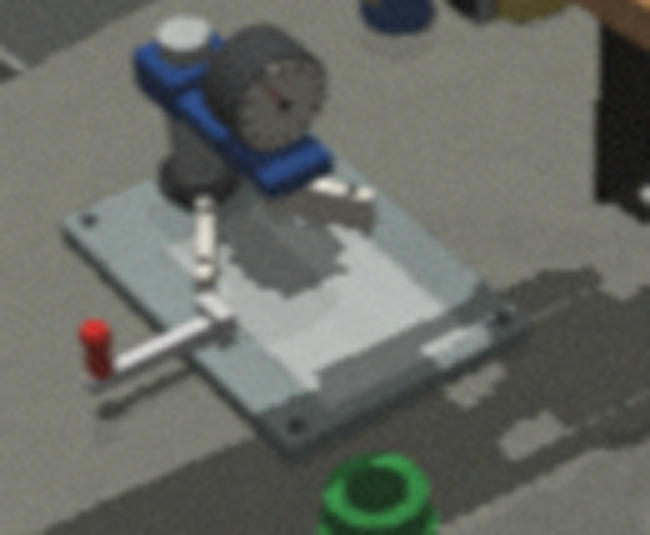

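View pics/wrist0.png

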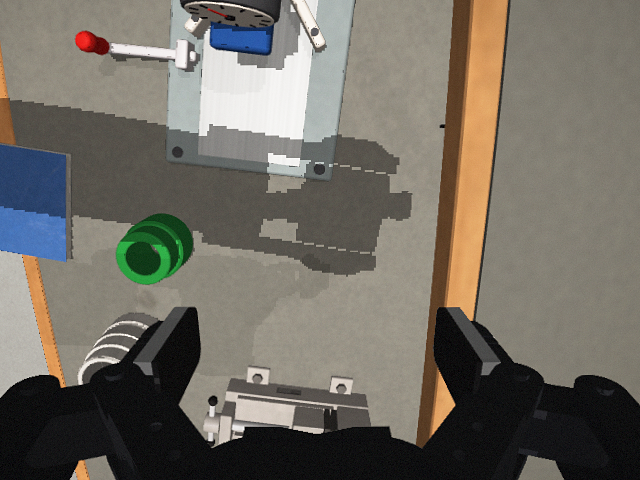

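```bash
python3 - <<'E'
from h import *
c=cam("wrist"); P=cloud(c); np.set_printoptions(precision=4,suppress=True)
print("shelf L/R edges",dep(c,[(468,20),(500,20),(452,150),(485,150),(430,420),(460,420),(560,200)]))
# base edges: light grey at z=.014 ; fit lines by depth mask
X=P.reshape(-1,3); 
print("corner px", onz(c,[(167,161),(330,180),(353,0),(170,0)],.014))
print("screws",onz(c,[(177,152),(319,169)],.014))
print("plate front corners",onz(c,[(211,47),(271,54)],.079), onz(c,[(211,25),(273,30)],.093))
print("knob",onz(c,[(88,42)],.050), dep(c,[(88,42)]))
hsv=cv2.cvtColor(c["img"],cv2.COLOR_BGR2HSV)
m=(P[...,2]>.009)&(P[...,2]<.02); m[:, :150]=0; m[:,370:]=0; m[200:]=0
cn=max(cv2.findContours(m.astype(np.uint8),0,2)[0],key=cv2.contourArea).reshape(-1,2)
q=onz(c,cn,.014); fr=q[(cn[:,1]>140)&(cn[:,0]>180)&(cn[:,0]<315)]; lf=q[(cn[:,0]<185)&(cn[:,1]>70)&(cn[:,1]<150)]; rt=q[(cn[:,0]>320)&(cn[:,1]>5)&(cn[:,1]<160)]
for n,e,a in(("front",fr,0),("left",lf,1),("right",rt,1)):
    v=cv2.fitLine(e[:,:2].astype(np.float32),cv2.DIST_HUBER,0,.01,.01).ravel(); print(n,v,np.degrees(np.arctan2(v[1],v[0])),len(e))
print("fingers pad px depth", dep(c,[(180,335),(455,335),(25,400),(110,375),(530,375),(620,400),(60,395)]))
b=cv2.inRange(hsv,(100,120,40),(125,255,255)); b[80:]=0; b[:,:200]=0
bc=max(cv2.findContours(b,0,2)[0],key=cv2.contourArea); print(cv2.minAreaRect(bc))
E
```

```text
shelf L/R edges [[ 0.7113  0.1131  0.1952]
 [ 0.7245  0.1134  0.1956]
 [ 0.7109  0.0601  0.1887]
 [ 0.7229  0.0608  0.1965]
 [ 0.7113 -0.083   0.1951]
 [ 0.6775  0.0171  0.3096]
 [ 0.7606  0.0389  0.1965]]
corner px [[0.5165 0.0385 0.014 ]
 [0.6615 0.021  0.014 ]
 [0.679  0.1675 0.014 ]
 [0.5302 0.1692 0.014 ]]
screws [[0.5263 0.0463 0.014 ]
 [0.6517 0.0307 0.014 ]]
plate front corners [[0.5779 0.1215 0.079 ]
 [0.6186 0.1165 0.079 ]] [[0.582  0.1325 0.093 ]
 [0.6217 0.129  0.093 ]]
knob [[0.4764 0.1326 0.05  ]] [[0.4801 0.1313 0.0569]]
front [ 0.9924 -0.1228  0.5788  0.0311] -7.051464 35
left [0.1204 0.9927 0.5202 0.0828] 83.08535 6
right [0.0858 0.9963 0.6721 0.1231] 85.07894 51
fingers pad px depth [[0.607  0.0091 0.2632]
 [0.6919 0.0099 0.2647]
 [0.5826 0.0126 0.2997]
 [0.5989 0.0137 0.2907]
 [0.7032 0.012  0.2886]
 [0.7185 0.0131 0.3006]
 [0.5878 0.0106 0.2949]]
((240.3784942626953, 38.22263717651367), (62.32625961303711, 29.62274742126465), 2.9108378887176514)
```

```bash
python3 - <<'E'
from h import *
np.set_printoptions(precision=1,suppress=True)
c=cam("side"); P=cloud(c)
m=(abs(P[...,1])<.06)&(P[...,2]>.235)&(P[...,2]<.42)&(abs(P[...,0]-.65)<.12); 
X=(P[m]-[.65,0,.2305])*1000; 
for z in range(8,130,6):
    S=X[(X[:,2]>=z)&(X[:,2]<z+6)]
    if len(S): L=S[S[:,0]<0][:,0];R=S[S[:,0]>0][:,0]; print(z,L.min() if len(L) else 0,L.max() if len(L) else 0,R.min() if len(R) else 0,R.max() if len(R) else 0, S[:,1].min())
E
python3 -m pendant '[[[-0.02,-0.009,0,0,100],[-0.04,-0.018,0,0,100],[-0.042,-0.019,0,0,100],[-0.042,-0.019,0,0,100],[-0.042,-0.019,0,0,100]]]' 40
python3 -m pendant '[[[-0.042,-0.019,0,0,100],[-0.042,-0.019,0,0,100],[-0.042,-0.019,0,0,100],[-0.042,-0.019,0.02,0,100],[-0.042,-0.019,0.03,0,100]]]'
```

```text
8 0 0 45.21438023656865 45.21438023656865 -2.094586222819994
14 -50.66495195632681 -42.75757291403271 41.112750584650804 47.85985771521195 -13.12599488602839
20 -57.05718323223474 -42.270566770284624 42.15239865361209 55.99901365959947 -15.042671932072537
26 -57.83982338845994 -43.217656800692005 41.899866251637775 58.325466201192725 -13.791529104927204
32 -57.84037333557046 -43.068861839170026 42.43490127396355 55.8883726818975 -13.502689587595817
38 -57.5699112838971 -42.168888447389975 41.90436517348806 55.681153764783 -12.94387969506905
44 -58.40864595319783 -43.01507656648518 41.79628429900073 53.58258620233525 -13.606651549242454
50 -57.7826458531796 -44.16721513661126 43.050558135316884 57.57664656272388 -13.731687775719315
56 -72.42158830543278 -43.01030244769044 40.31011473176971 72.60894386803152 -14.947662268324002
62 -74.95341016587741 -35.829943900021924 33.19758051266708 72.26584213924458 -15.628857054249877
68 -74.37204529013431 -3.565504513140305 5.776423083778681 72.86308337056735 -19.045245672865363
74 -75.13566246670523 -0.40261025703614006 0.45054158217971985 71.7
[... 512 characters left out ...]
.063946300430626
110 -68.36336198680404 -0.7288517491726987 0.5581588080191269 67.28131930511472 -15.446053979554119
116 -66.81321748449187 -1.090631654222407 0.5886048711799541 64.59017199083871 -16.76600390694638
122 -37.26517241481131 -6.28933357662631 0.4808502899721345 36.34731509043865 -32.156453500026494
128 -37.425321569786064 -0.1432057466853598 0.07261583791895454 27.172089701970712 -38.780805087776706
t: 0.85
tool_pos: [0.5651, -0.1873, 0.2314]
tool_rot: [0.707, 0.707, 0.0, 0.0]
contact_force: [-0.3, -0.6, 0.2]
width: 0.0852
grip_force: 0.0
t: 1.35
tool_pos: [0.4726, -0.3949, 0.1858]
tool_rot: [0.707, 0.707, -0.0, 0.003]
contact_force: [1.9, 0.5, 0.0]
width: 0.0855
grip_force: 0.0
```

```bash
cat > mm.py <<'E'
from h import *
def fit(c,z0,z1,guess,R):
    P=cloud(c).reshape(-1,3); S=P[(P[:,2]>z0)&(P[:,2]<z1)&(np.hypot(P[:,0]-guess[0],P[:,1]-guess[1])<R)][:,:2]
    if len(S)<20: return None
    h=cv2.convexHull((S*1000).astype(np.float32)); return np.array(cv2.minEnclosingCircle(h)[0]),cv2.minEnclosingCircle(h)[1],len(S),S.mean(0)*1000
E
python3 - <<'E'
from mm import *
for n in("wrist","side","scene"):
    c=cam(n); print(n,fit(c,.046,.058,(.464,-.411),.04), fit(c,.026,.036,(.464,-.411),.05))
E
```

```text
wrist (array([ 464.1340332 , -409.62689209]), 24.29949188232422, 2245, array([ 464.04552498, -408.57696502])) (array([ 464.08224487, -409.37005615]), 27.997020721435547, 930, array([ 464.98057599, -398.4942361 ]))
side (array([ 464.60852051, -410.2713623 ]), 25.452495574951172, 377, array([ 463.54007602, -412.32628593])) (array([ 464.98309326, -411.23205566]), 28.88674545288086, 268, array([ 459.37908708, -420.32547081]))
scene (array([ 462.8968811 , -412.31915283]), 25.71854019165039, 314, array([ 462.14341164, -412.3429598 ])) (array([ 461.9432373 , -413.00616455]), 28.64350128173828, 201, array([ 454.04390862, -416.93394083]))
```

```bash
python3 -m pendant '[[[-0.005,-0.003,0.03,0,100],[-0.005,-0.003,0.03,0,100],[0,0,0.03,0,100],[0,0,0.02,0,100],[0,0,0,0,100]]]'
```

```text
t: 2.0
tool_pos: [0.4663, -0.3993, 0.0716]
tool_rot: [0.707, 0.708, 0.0, -0.003]
contact_force: [0.3, -0.3, 0.0]
width: 0.0854
grip_force: 0.0
```

```bash
python3 -m pendant '[[[-0.0103,-0.002,0.005,0,100],[0,0,0.015,0,100],[0,0,0.0155,0,100],[0,0,0,0,100],[0,0,0,0,100]]]'; python3 -m pendant '[[[0,0,0,0,30],[0,0,0,0,30],[0,0,0,0,30],[0,0,0,0,30],[0,0,0,0,30]]]' 40; python3 - <<'E'
from mm import *
c=cam("side"); cv2.imwrite("pics/grip.png",cv2.resize(c["img"][220:380,270:430],None,fx=3.7,fy=3.7))
P=cloud(c); m=(abs(P[...,1]+.41)<.05)&(P[...,2]>.05)&(P[...,2]<.2)&(abs(P[...,0]-.464)<.12)
s=r.get_state(); print(s["tool_pos"],s["width"],s["grip_force"]); X=(P[m]-s["tool_pos"])*1000
for z in range(40,90,3):
    S=X[(X[:,2]>=z)&(X[:,2]<z+3)]; L=S[S[:,0]<-10][:,0]; R=S[S[:,0]>10][:,0]; print(z,np.round([L.min(),L.max(),R.min(),R.max(),S[:,1].min(),S[:,1].max()],1))
E
```

```text
t: 2.5
tool_pos: [0.4645, -0.4118, 0.0379]
tool_rot: [0.707, 0.707, 0.0, -0.001]
contact_force: [-0.2, 0.1, 0.6]
width: 0.085
grip_force: 0.0
t: 3.0
tool_pos: [0.4647, -0.4127, 0.0396]
tool_rot: [0.707, 0.707, -0.0, 0.0]
contact_force: [-3.4, 2.7, 5.3]
width: 0.046
grip_force: 41.0
[ 0.46468786 -0.41266767  0.03961605] 0.04502280649790565 41.04494735162007
40 [-36.  -25.5  22.7  35.2 -12.2   9.1]
43 [-41.7 -24.   25.1  45.4 -14.    6.2]
46 [-49.4 -24.7  24.6  49.9 -14.   10.6]
49 [-53.5 -21.6  24.   55.4 -13.4   8.7]
52 [-54.5 -23.5  23.1  52.6 -13.4  12.7]
55 [-55.5 -21.3  22.   56.6 -13.7  12.1]
58 [-56.  -21.2  21.1  56.3 -12.9  12.1]
61 [-56.7 -22.2  19.7  57.6 -13.6  11.6]
64 [-57.6 -16.2  19.   59.7 -16.9  17.3]
67 [-58.8 -18.8  17.9  59.3 -17.9  16.2]
70 [-59.2 -16.3  15.6  60.9 -17.6  14.8]
73 [-60.1 -15.6  10.5  61.4 -18.5  18.7]
76 [-60.9 -13.7  11.3  61.6 -17.7  15.4]
79 [-61.7 -14.4  11.4  62.4 -18.1  12.3]
82 [-62.9 -10.2  11.4  62.6 -18.5   7.4]
85 [-63.7 -12.7  10.6  63.9 -17.7  10.9]
88 [-64.5 -11.4  12.2  65.4 -18.8  12.5]
```

```bash
python3 -m pendant '[[[0,0,-0.005,0,30],[0,0,-0.015,0,30],[0,0,-0.03,0,30],[0,0,-0.03,0,30],[0,0,0,0,30]]]'; python3 - <<'E'
from mm import *
s=r.get_state(); print(s["tool_pos"],s["width"],s["grip_force"],s["contact_force"])
c=cam("side"); P=cloud(c); u,v=proj(c,[s["tool_pos"]])[0].astype(int); print(u,v)
cv2.imwrite("pics/grip2.png",cv2.resize(c["img"][v-75:v+75,u-80:u+80],None,fx=4,fy=4))
E
```

```text
t: 3.55
tool_pos: [0.4671, -0.4149, 0.1241]
tool_rot: [0.707, 0.707, -0.001, 0.005]
contact_force: [0.4, -0.3, -5.8]
width: 0.0455
grip_force: 42.8
[ 0.46712483 -0.41486721  0.12413819] 0.045511924849321754 42.77152363383493 [ 0.39960591 -0.25980567 -5.84038198]
366 299
```

View pics/grip2.png

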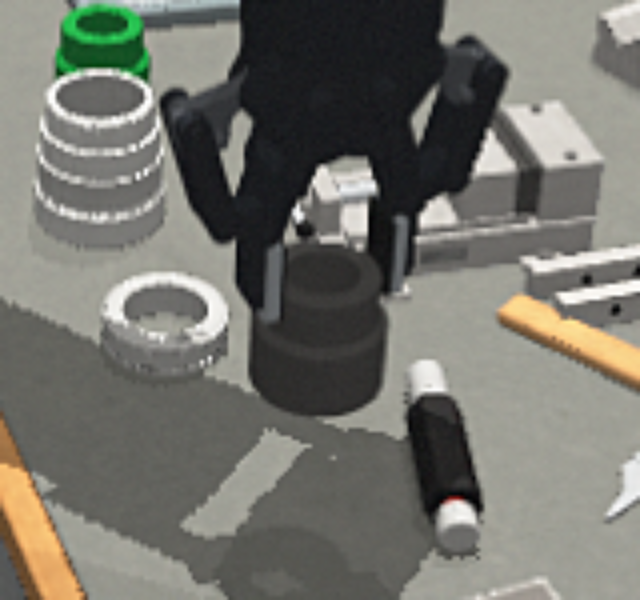

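```bash
python3 -m pendant '[[[0.015,0.004,-0.04,0,30],[0.038,0.01,-0.02,0,30],[0.042,0.011,0,0,30],[0.042,0.011,0,0,30],[0.042,0.011,0,0,30]]]'
python3 -m pendant '[[[0.042,0.011,0,0,30],[0.042,0.011,0,0,30],[0.042,0.011,0,0,30],[0.042,0.011,0,0,30],[0.042,0.011,0,0,30]]]'
python3 -m pendant '[[[0.042,0.011,0,0,30],[0.025,0.008,0,0,30],[0.012,0.004,0,3.5,30],[0,0,0,3.5,30],[0,0,0,0,30]]]'
```

```text
t: 4.1
tool_pos: [0.5108, -0.2308, 0.1761]
tool_rot: [0.707, 0.707, -0.0, -0.002]
contact_force: [0.7, -0.0, -6.2]
width: 0.0454
grip_force: 44.7
t: 4.6
tool_pos: [0.5655, -0.0211, 0.1759]
tool_rot: [0.707, 0.707, -0.001, -0.002]
contact_force: [0.5, -0.3, -6.1]
width: 0.0457
grip_force: 44.7
t: 5.1
tool_pos: [0.5883, 0.0565, 0.1758]
tool_rot: [0.749, 0.663, -0.002, -0.002]
contact_force: [-0.5, 0.4, -6.1]
width: 0.0454
grip_force: 44.7
```

```bash
cat > seat.py <<'E'
import numpy as np
S=np.array([.6041,.1539]); a=np.radians(83.0)
def w2s(p): d=np.atleast_2d(p)[:,:2]-S; return np.c_[d@[np.cos(a),np.sin(a)], d@[-np.sin(a),np.cos(a)]]*1000
def s2w(q): q=np.atleast_2d(q)/1000.; return S+q[:,:1]*[np.cos(a),np.sin(a)]+q[:,1:2]*[-np.sin(a),np.cos(a)]
E
python3 - <<'E'
from mm import *; from seat import *
np.set_printoptions(precision=1,suppress=True)
c=cam("wrist"); cv2.imwrite("pics/w1.png",c["img"]); P=cloud(c); hsv=cv2.cvtColor(c["img"],cv2.COLOR_BGR2HSV)
print(r.get_state()["tool_pos"], w2s(r.get_state()["tool_pos"]))
Q=np.dstack([w2s(P.reshape(-1,3)).reshape(480,640,2),P[...,2:]*1000])
b=cv2.inRange(hsv,(100,110,30),(125,255,255))>0
for lo,hi in((88,98),(75,84)):
    X=Q[b&(Q[...,2]>lo)&(Q[...,2]<hi)]
    if len(X)>30: print("plate",lo,len(X),X.min(0),X.max(0),np.percentile(X,2,0),np.percentile(X,98,0))
m=(abs(Q[...,2]-14)<4)
for y in range(-100,21,20):
    X=Q[m&(abs(Q[...,0]-y)<6)]; 
    if len(X)>20: print("base at x",y,np.percentile(X[:,1],[1,99]))
m2=(abs(Q[...,2]-38)<3)
X=Q[m2&(abs(Q[...,1])<75)&(Q[...,0]>-60)]; L=X[X[:,1]>0];R=X[X[:,1]<0]
print("jaw tops y+",len(L),L[:,0].min(),L[:,1].max(),"y-",len(R),R[:,0].min(),R[:,1].min())
X=Q[(Q[...,2]>96)&(Q[...,2]<160)&(abs(Q[...,1])<60)&(Q[...,0]>-60)&(Q[...,0]<60)]; print("dial",len(X),np.percentile(X,1,0),np.percentile(X,99,0))
red=((hsv[...,0]<8)|(hsv[...,0]>172))&(hsv[...,1]>140)&(Q[...,2]>25)&(Q[...,2]<62)&(Q[...,1]>60);X=Q[red];print("knob",len(X),X.min(0),X.max(0))
E
```

```text
[0.6 0.1 0.2] [[-99.    3.6]]
plate 88 3804 [-36.7 -18.6  88.7] [34.1 21.  95.6] [-36.  -17.6  90.5] [33.3 20.1 94.2]
base at x -100 [-72.3  74.7]
base at x -80 [-71.4  74.5]
base at x -60 [-224.9   73.5]
base at x -40 [-72.3  72.9]
base at x -20 [-72.8  75.1]
base at x 0 [-72.6  75.4]
base at x 20 [-72.8  74.9]
jaw tops y+ 457 -45.17494094281648 60.82727734739624 y- 369 -20.500815255934224 -53.385463123978376
dial 10660 [-24.1 -24.9 127. ] [  8.3  27.7 152.6]
knob 624 [-43.4 117.7  29. ] [-29.3 131.4  58.6]
```

View pics/w1.png

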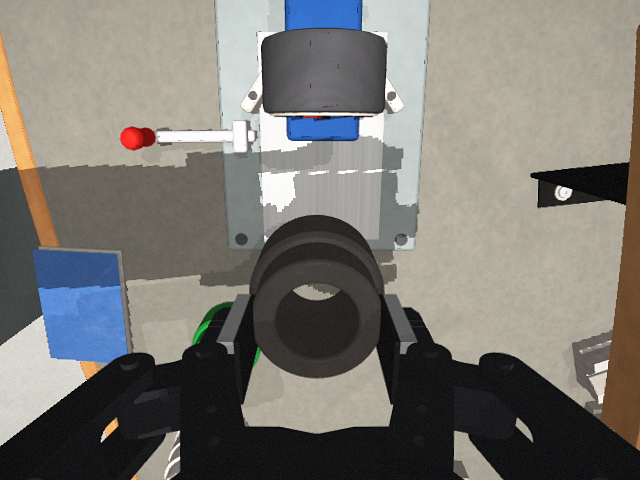

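```bash
sed -i 's/S=np.array.*; a/S=np.array([.6028,.1532]); a/' seat.py; python3 - <<'E'
from mm import *; from seat import *
c=cam("wrist"); s=r.get_state(); p=s["tool_pos"]; g=p[:2]; z=p[2]+.0134
m=fit(c,z-.004,z+.004,g,.035); print(p,w2s(p),m, w2s(m[0]/1000), w2s(m[0]/1000)-w2s(p))
E
```

```text
[0.58872662 0.05570511 0.17667449] [[-98.48328892   2.0868377 ]] (array([589.60693359,  63.11411285]), 34.1668701171875, 8827, array([588.90029274,  61.05768432])) [[-91.02223094   2.11601937]] [[7.46105798 0.02918167]]
```

```bash
python3 -m pendant '[[[0.004,0.002,0.03,0,30],[0,0,0.035,0,30],[0,0,0.03,0,30],[0,0,0.015,0,30],[0,0,0.006,0,30]]]'; python3 -m pendant '[[[0,0,0,0,30],[0,0,0,0,30]]]'
```

```text
t: 5.7
tool_pos: [0.5908, 0.0592, 0.0604]
tool_rot: [0.749, 0.663, -0.001, -0.001]
contact_force: [-0.2, -0.4, -6.9]
width: 0.0454
grip_force: 44.7
t: 5.9
tool_pos: [0.5937, 0.0592, 0.0644]
tool_rot: [0.749, 0.663, 0.001, 0.001]
contact_force: [0.3, 0.5, -5.3]
width: 0.0453
grip_force: 44.7
```

```bash
python3 -m pendant '[[[0,0,0.003,0,30],[0,0,0.002,0,30],[0,0,0,0,30]]]'; python3 -m pendant '[[[0,0,0.002,0,30],[0,0,0,0,30]]]';
```

```text
t: 6.2
tool_pos: [0.5924, 0.0595, 0.0578]
tool_rot: [0.749, 0.663, 0.0, 0.0]
contact_force: [-1.9, 0.2, -6.1]
width: 0.0456
grip_force: 44.7
t: 6.4
tool_pos: [0.5921, 0.0595, 0.0554]
tool_rot: [0.749, 0.663, -0.0, -0.0]
contact_force: [0.3, 0.7, -5.1]
width: 0.0454
grip_force: 44.7
```

```bash
python3 -m pendant '[[[0,0,0.002,0,30],[0,0,0,0,30]]]'; python3 -m pendant '[[[0,0,0.0015,0,30],[0,0,0,0,30]]]';
```

```text
t: 6.6
tool_pos: [0.5925, 0.0594, 0.0538]
tool_rot: [0.749, 0.663, 0.0, 0.0]
contact_force: [-0.2, -0.8, -4.9]
width: 0.0454
grip_force: 44.8
t: 6.8
tool_pos: [0.5928, 0.0593, 0.0537]
tool_rot: [0.749, 0.663, 0.0, 0.0]
contact_force: [-5.8, 0.4, 4.7]
width: 0.0453
grip_force: 45.9
```

```bash
python3 -m pendant '[[[0,0,0,0,100],[0,0,0,0,100],[0,0,-0.005,0,100],[0,0,-0.03,0,100],[0,0,-0.045,0,100]]]'; python3 -m pendant '[[[0,0,-0.045,0,100],[0,0,-0.02,0,100]]]'; python3 - <<'E'
from mm import *; from seat import *
for n in("side","scene"):
    c=cam(n); P=cloud(c); 
    for x in np.arange(-.3,.8,.1):
        m=(abs(P[...,0]-x)<.05)&(P[...,1]>.3)&(P[...,2]>-.0)&(P[...,2]<1.0)&(c["depth"]>0)
        X=P[m]; print(n,round(x,1),len(X),np.round(X[:,1].min(),2) if len(X) else None, np.round(np.percentile(X[:,1],[5,50]),2) if len(X) else None)
    print(w2s(fit(c,.06,.07,s2w([-90,0])[0],.04)[0]/1000))
E
```

```text
t: 7.3
tool_pos: [0.5902, 0.0596, 0.1305]
tool_rot: [0.749, 0.663, -0.002, -0.002]
contact_force: [0.1, 0.4, 0.3]
width: 0.0854
grip_force: 0.0
t: 7.5
tool_pos: [0.5948, 0.0593, 0.2031]
tool_rot: [0.749, 0.663, 0.003, 0.003]
contact_force: [0.4, -0.3, -0.1]
width: 0.0854
grip_force: 0.0
side -0.3 628 1.92 [1.94 2.1 ]
side -0.2 0 None None
side -0.1 150 1.93 [2.07 2.1 ]
side 0.0 896 1.92 [1.94 2.1 ]
side 0.1 883 1.91 [1.94 2.1 ]
side 0.2 873 1.92 [1.94 2.1 ]
side 0.3 855 0.31 [1.94 2.1 ]
side 0.4 1443 0.3 [0.34 2.1 ]
side 0.5 1315 0.3 [0.34 2.1 ]
side 0.6 1110 0.3 [0.35 2.1 ]
side 0.7 917 0.3 [0.35 2.1 ]
[[-92.84649251  -0.95229304]]
scene -0.3 0 None None
scene -0.2 0 None None
scene -0.1 0 None None
scene 0.0 0 None None
scene 0.1 0 None None
scene 0.2 0 None None
scene 0.3 16 0.3 [0.3  0.32]
scene 0.4 349 0.3 [0.3  0.34]
scene 0.5 307 0.3 [0.3  0.34]
scene 0.6 267 0.3 [0.3  0.34]
scene 0.7 109 0.32 [0.33 0.36]
[[-94.49561526  -2.91939789]]
```

```bash
python3 -m pendant '[[[0,-0.02,-0.02,0,100],[0.01,-0.04,-0.02,0,100],[0.035,-0.032,0,0,100],[0.038,-0.03,0,0,100],[0.038,-0.03,0,0,100]]]'
for i in 1; do :; done
python3 -m pendant '[[[0.038,-0.03,0,0,100],[0.038,-0.03,0,0,100],[0.038,-0.03,0,0,100],[0.038,-0.03,0,0,100],[0.038,-0.03,0,0,100]]]'
python3 -m pendant '[[[0.038,-0.03,0,0,100],[0.038,-0.03,0,0,100],[0.038,-0.03,0,0,100],[0.038,-0.03,0,0,100],[0.038,-0.03,0,0,100]]]'
```

```text
t: 8.1
tool_pos: [0.4544, 0.199, 0.2359]
tool_rot: [0.749, 0.662, -0.001, -0.0]
contact_force: [-0.2, 1.0, -0.5]
width: 0.0854
grip_force: 0.0
t: 8.6
tool_pos: [0.3286, 0.4061, 0.2357]
tool_rot: [0.749, 0.663, -0.001, -0.0]
contact_force: [0.6, 0.9, 0.0]
width: 0.0851
grip_force: 0.0
t: 9.1
tool_pos: [0.203, 0.6128, 0.2353]
tool_rot: [0.749, 0.663, -0.001, 0.0]
contact_force: [1.3, -0.7, 0.8]
width: 0.0853
grip_force: 0.0
```

```bash
python3 -m pendant '[[[0.042,-0.022,0,0,100],[0.042,-0.022,0,0,100],[0.042,-0.022,0,0,100],[0.042,-0.022,0,0,100],[0.042,-0.02,0,0,100]]]'
python3 -m pendant '[[[0.045,-0.01,0,0,100],[0.03,0,0,0,100],[0.03,0,0,0,100],[0.03,0,0,0,100],[0,0,0,0,100]]]'
python3 -c "
from bench import r;s=r.get_state();print(s['joint_positions'],s['tool_pos'],s['tool_rot'])"
```

```text
t: 9.6
tool_pos: [0.1218, 0.8345, 0.2347]
tool_rot: [0.749, 0.663, -0.001, 0.001]
contact_force: [0.5, 1.0, 0.9]
width: 0.0851
grip_force: 0.0
t: 10.1
tool_pos: [0.1277, 0.9572, 0.2133]
tool_rot: [0.749, 0.663, -0.009, 0.006]
contact_force: [-0.5, 0.8, -5.4]
width: 0.085
grip_force: 0.0
[1.32108562e+00 1.22024428e+00 1.47662358e-01 6.91622256e-04
 1.79584622e+00 1.44337095e+00] [0.12774482 0.95722951 0.21330005] [ 0.74889825  0.66259229 -0.00935432  0.00594764]
```

```bash
python3 -m pendant '[[[0.05,0,0,0,100],[0.05,0,0,0,100],[0.05,0,0,0,100],[0,0,0,0,100]]]'
python3 -c "
from bench import r;s=r.get_state();print(s['joint_positions'],s['tool_pos'],s['tool_rot'])"
```

```text
t: 10.5
tool_pos: [0.1305, 0.9862, 0.2144]
tool_rot: [0.748, 0.662, 0.033, -0.029]
contact_force: [-0.0, 0.1, -1.1]
width: 0.0852
grip_force: 0.0
[1.32318723 1.23104612 0.12900089 0.01022191 1.69403894 1.44702076] [0.13049939 0.98617344 0.21443807] [ 0.74821613  0.66199256  0.03326199 -0.02884657]
```

```bash
python3 -m pendant '[[[0.02,0,0,0,100],[0.02,0,0,0,100],[-0.03,0,0,0,100],[0,0,0,0,100]]]'
python3 -c "
from bench import r;s=r.get_state();print(s['joint_positions'],s['tool_pos'],s['tool_rot'])"
```

```text
t: 10.9
tool_pos: [0.1276, 0.9685, 0.1976]
tool_rot: [0.748, 0.662, 0.033, -0.03]
contact_force: [-0.5, -0.2, -3.4]
width: 0.0856
grip_force: 0.0
[1.3208752  1.10460631 0.37022508 0.01300902 1.57840946 1.44375941] [0.12759107 0.96848806 0.1976129 ] [ 0.74822153  0.66194576  0.03287273 -0.03019499]
```

```bash
python3 -m pendant '[[[0.05,0,0,0,100],[0.05,0,0,0,100],[0.05,0,0,0,100],[0.05,0,0,0,100],[0.05,0,0,0,100]]]'
python3 -c "
from bench import r;s=r.get_state();print(s['joint_positions'],s['tool_pos'],s['tool_rot'])"
```

```text
t: 11.4
tool_pos: [0.1339, 1.027, 0.2161]
tool_rot: [0.743, 0.658, 0.093, -0.081]
contact_force: [0.3, 0.6, 0.3]
width: 0.0856
grip_force: 0.0
[1.32541948 1.23775418 0.12647978 0.02755714 1.5317923  1.4498303 ] [0.13390082 1.02703276 0.21612748] [ 0.743219    0.65760152  0.09314145 -0.08068728]
```

```bash
python3 -m pendant '[[[0.05,0,0,0,100],[0.05,0,0,0,100],[0.05,0,0,0,100],[0.05,0,0,0,0],[0.05,0,0,0,0]]]'
python3 -c "
from bench import r;s=r.get_state();print(s['joint_positions'],s['tool_pos'],s['tool_rot'])"
```

```text
t: 11.9
tool_pos: [0.1361, 1.0565, 0.2451]
tool_rot: [0.735, 0.65, 0.144, -0.125]
contact_force: [-0.2, 0.2, 0.5]
width: 0.0592
grip_force: 0.0
[1.32652585 1.21897103 0.12648118 0.04319288 1.41394724 1.45011604] [0.13611071 1.05649437 0.24510453] [ 0.73512178  0.65043944  0.14417187 -0.12545512]
```

```bash
python3 -m pendant '[[[0.05,0,0,0,0],[0.05,0,0,0,0],[0.05,0,0,0,0],[0.05,0,0,0,0],[0.05,0,0,0,0]]]'
python3 -m pendant '[[[-0.02,0,0,0,0],[-0.04,0,0,0,0]]]'
cat > st.py <<'E'
from mm import *; from seat import *
from scipy.spatial.transform import Rotation as Ro
s=r.get_state(); M=Ro.from_quat(s["tool_rot"]).as_matrix()
A=np.array([[np.cos(a),np.sin(a),0],[-np.sin(a),np.cos(a),0],[0,0,1]])
T=A@M; np.set_printoptions(precision=3,suppress=True)
p=np.r_[w2s(s["tool_pos"])[0],s["tool_pos"][2]*1000]
print("q",s["joint_positions"]); print("seat pos",p); print("tool axes in seat (cols)\n",T); print("F seat",A@s["contact_force"],"t",s["t"],"w",s["width"])
def mv(dx,dy,dz): return np.round(T.T@np.array([dx,dy,dz]),1)
E
python3 st.py
```

```text
t: 12.4
tool_pos: [0.1374, 1.0775, 0.3027]
tool_rot: [0.724, 0.64, 0.194, -0.169]
contact_force: [0.5, 0.0, 0.1]
width: -0.0001
grip_force: 0.0
t: 12.6
tool_pos: [0.1328, 1.0349, 0.2785]
tool_rot: [0.723, 0.64, 0.196, -0.17]
contact_force: [1.0, 1.7, -0.0]
width: -0.0006
grip_force: 0.0
q [1.32  0.932 0.567 0.067 1.122 1.429]
seat pos [817.842 573.98  278.543]
tool axes in seat (cols)
 [[ 0.865 -0.001  0.501]
 [ 0.001 -1.    -0.004]
 [ 0.501  0.004 -0.865]]
F seat [ 1.84  -0.739 -0.044] t 12.6 w -0.0005580678296207028
```

```bash
python3 -m pendant '[[[-0.02,0.014,-0.012,0,0],[-0.033,0.0225,-0.019,0,0],[-0.033,0.0225,-0.019,0,0],[-0.033,0.0225,-0.019,0,0],[-0.033,0.0225,-0.019,0,0]]]'
python3 -m pendant '[[[-0.033,0.0225,-0.019,0,0],[-0.033,0.0225,-0.019,0,0],[-0.033,0.0225,-0.019,0,0],[-0.033,0.0225,-0.019,0,0],[-0.033,0.0225,-0.019,0,0]]]'
python3 -m pendant '[[[-0.033,0.0225,-0.019,0,0],[-0.033,0.0225,-0.019,0,0],[-0.033,0.0225,-0.019,0,0],[-0.033,0.0225,-0.019,0,0],[-0.033,0.0225,-0.019,0,0]]]'
python3 st.py
```

```text
t: 13.1
tool_pos: [0.2148, 0.8457, 0.28]
tool_rot: [0.723, 0.64, 0.195, -0.169]
contact_force: [0.2, 0.7, 0.9]
width: 0.0003
grip_force: 0.0
t: 13.6
tool_pos: [0.3034, 0.6431, 0.2812]
tool_rot: [0.723, 0.641, 0.195, -0.168]
contact_force: [1.3, 0.2, 0.3]
width: 0.0004
grip_force: 0.0
t: 14.1
tool_pos: [0.392, 0.44, 0.2825]
tool_rot: [0.723, 0.641, 0.195, -0.167]
contact_force: [0.7, 0.5, -0.1]
width: 0.0002
grip_force: 0.0
q [ 0.467 -0.157  1.941  0.479  1.094  0.422]
seat pos [259.016 244.223 282.517]
tool axes in seat (cols)
 [[ 0.868 -0.001  0.497]
 [ 0.003 -1.    -0.007]
 [ 0.497  0.008 -0.868]]
F seat [ 0.598 -0.646 -0.105] t 14.1 w 0.00021462370663144175
```

```bash
python3 -m pendant '[[[-0.0355,0.0244,-0.0204,0,0],[-0.0355,0.0244,-0.0204,0,0],[-0.0355,0.0244,-0.0204,0,0],[-0.0355,0.0244,-0.0204,0,0],[-0.0355,0.0244,-0.0204,0,0]]]'
python3 -m pendant '[[[-0.0355,0.0244,-0.0204,0,0],[-0.0355,0.0244,-0.0204,0,0],[-0.0355,0.0244,-0.0204,0,0],[-0.0355,0.0244,-0.0204,0,0],[-0.0355,0.0244,-0.0204,0,0]]]'
python3 - <<'E'
from st import *
for n in("wrist","side","scene"):
    c=cam(n); f=fit(c,.061,.072,s2w([-92,0])[0],.04); print(n, f[1:3] if f else f, w2s(f[0]/1000) if f else "")
print(mv(-150-p[0],-p[1],40-p[2]))
E
```

```text
t: 14.6
tool_pos: [0.4882, 0.2211, 0.2837]
tool_rot: [0.724, 0.641, 0.195, -0.166]
contact_force: [-0.4, 0.5, -0.2]
width: -0.0
grip_force: 0.0
t: 15.1
tool_pos: [0.5842, 0.0025, 0.2848]
tool_rot: [0.724, 0.641, 0.194, -0.166]
contact_force: [0.3, 0.5, 0.4]
width: 0.0001
grip_force: 0.0
q [-0.407  0.065  1.721  0.497  1.512 -0.355]
seat pos [-151.888    0.08   284.766]
tool axes in seat (cols)
 [[ 0.87  -0.002  0.493]
 [ 0.003 -1.    -0.008]
 [ 0.493  0.008 -0.87 ]]
F seat [ 0.579 -0.24   0.397] t 15.1 w 0.00010643667572061047
wrist (24.03758430480957, 1248) [[-91.988  -1.417]]
side (25.363872528076172, 123) [[-93.63   -2.271]]
scene (26.928924560546875, 172) [[-95.55   -1.109]]
[-119.1   -1.9  213.8]
```

```bash
python3 -m pendant '[[[-0.0205,0,0.0365,0,0],[-0.0205,0,0.0365,0,0],[-0.0205,0,0.0365,0,0],[-0.0205,0,0.0365,0,0],[-0.0205,0,0.0365,0,0]]]'
python3 -m pendant '[[[-0.015,0,0.027,0,0],[-0.007,0,0.012,0,0],[0,0,0,0,0]]]'
python3 - <<'E'
from st import *
print(mv(-135-p[0],-1.5-p[1],30-p[2]), mv(50,0,0))
E
```

```text
t: 15.75
tool_pos: [0.5841, 0.0068, 0.0734]
tool_rot: [0.723, 0.642, 0.193, -0.167]
contact_force: [0.9, 0.5, 0.4]
width: -0.0002
grip_force: 0.0
t: 16.05
tool_pos: [0.5829, 0.0071, 0.0279]
tool_rot: [0.724, 0.641, 0.192, -0.169]
contact_force: [0.3, -0.2, -0.1]
width: 0.0001
grip_force: 0.0
q [-0.4    0.412  1.84   0.56   1.113 -0.588]
seat pos [-147.43     1.913   27.909]
tool axes in seat (cols)
 [[ 0.869  0.     0.495]
 [ 0.001 -1.    -0.001]
 [ 0.495  0.002 -0.869]]
F seat [-0.195 -0.349 -0.127] t 16.05 w 0.0001452460470758846
[11.8  3.4  4.3] [43.4  0.  24.7]
```

```bash
python3 -m pendant '[[[0.005,0.0034,0.001,0,0],[0.007,0,0.004,0,0],[0.007,0,0.004,0,0],[0.007,0,0.004,0,0],[0.007,0,0.004,0,0]]]'
python3 -m pendant '[[[0.007,0,0.004,0,0],[0.007,0,0.004,0,0],[0.007,0,0.004,0,0],[0.007,0,0.004,0,0],[0.007,0,0.004,0,0]]]'
python3 - <<'E'
from st import *
for n in("wrist","side","scene"):
    c=cam(n); f=fit(c,.061,.072,s2w([p[0]+39,0])[0],.04); print(n, f[1:3] if f else f, w2s(f[0]/1000) if f else "")
E
```

```text
t: 16.55
tool_pos: [0.5924, 0.0427, 0.0313]
tool_rot: [0.724, 0.641, 0.193, -0.167]
contact_force: [-0.3, -2.6, 2.1]
width: -0.0001
grip_force: 1.9
t: 17.05
tool_pos: [0.5965, 0.0832, 0.03]
tool_rot: [0.724, 0.641, 0.193, -0.168]
contact_force: [-0.2, -3.8, 2.8]
width: -0.0
grip_force: 1.7
q [-0.266  0.412  1.834  0.597  1.058 -0.486]
seat pos [-70.241  -2.243  30.019]
tool axes in seat (cols)
 [[ 0.869 -0.001  0.494]
 [ 0.001 -1.    -0.003]
 [ 0.494  0.003 -0.869]]
F seat [-3.77  -0.292  2.796] t 17.05 w -4.96417209953244e-05
wrist (24.172666549682617, 7127) [[-37.06   -4.709]]
side None 
scene (24.269166946411133, 84) [[-42.539  -2.486]]
```

```bash
python3 -m pendant '[[[0.006,0.0005,0.0035,0,0],[0.006,0,0.0035,0,0],[0.006,0,0.0035,0,0],[0.006,0,0.0035,0,0]]]'
python3 -m pendant '[[[0.0026,0,0.0015,0,0],[0.0026,0,0.0015,0,0]]]'
python3 st.py
```

```text
t: 17.6
tool_pos: [0.6003, 0.1106, 0.0297]
tool_rot: [0.724, 0.641, 0.193, -0.168]
contact_force: [0.5, -2.5, -0.7]
width: 0.0002
grip_force: 1.1
t: 17.8
tool_pos: [0.6007, 0.1156, 0.0296]
tool_rot: [0.724, 0.641, 0.192, -0.168]
contact_force: [-4.8, -7.7, 1.7]
width: 0.0
grip_force: 4.2
q [-0.208  0.418  1.826  0.608  1.035 -0.442]
seat pos [-37.565  -2.49   29.598]
tool axes in seat (cols)
 [[ 0.87   0.001  0.493]
 [ 0.002 -1.    -0.002]
 [ 0.493  0.003 -0.87 ]]
F seat [-8.189  3.821  1.65 ] t 17.8 w 3.9152729201872266e-05
```

```bash
python3 -m pendant '[[[0.0017,-0.001,0.001,0,0],[0.0017,-0.001,0.001,0,0]]]'
python3 -m pendant '[[[0.0017,-0.0005,0.001,0,0],[0,0,0,0,0]]]'
python3 st.py
```

```text
t: 18.0
tool_pos: [0.5994, 0.1196, 0.0296]
tool_rot: [0.724, 0.641, 0.192, -0.168]
contact_force: [-2.9, -6.7, 1.4]
width: 0.0001
grip_force: 3.4
t: 18.2
tool_pos: [0.5991, 0.1213, 0.0296]
tool_rot: [0.724, 0.641, 0.192, -0.168]
contact_force: [-3.6, -8.0, 1.8]
width: 0.0
grip_force: 3.9
q [-0.199  0.415  1.83   0.611  1.029 -0.435]
seat pos [-32.105  -0.241  29.625]
tool axes in seat (cols)
 [[ 0.87   0.     0.492]
 [ 0.002 -1.    -0.003]
 [ 0.492  0.003 -0.87 ]]
F seat [-8.36   2.578  1.821] t 18.2 w 2.9547588638434023e-05
```

Still moving freely along one jaw; continue until the force climbs.

```bash
python3 -m pendant '[[[0.0017,0,0.001,0,0],[0.0009,0,0.0005,0,0]]]'
python3 -m pendant '[[[0.0009,0,0.0005,0,0],[0.0009,0,0.0005,0,0]]]'
python3 st.py
```

```text
t: 18.4
tool_pos: [0.5996, 0.1219, 0.0295]
tool_rot: [0.724, 0.642, 0.19, -0.166]
contact_force: [-10.0, -23.4, 7.7]
width: -0.0
grip_force: 11.4
t: 18.6
tool_pos: [0.5998, 0.1222, 0.0295]
tool_rot: [0.724, 0.643, 0.189, -0.165]
contact_force: [-12.9, -30.9, 11.0]
width: -0.0002
grip_force: 15.6
q [-0.195  0.415  1.828  0.604  1.025 -0.429]
seat pos [-31.15   -0.83   29.516]
tool axes in seat (cols)
 [[ 0.874  0.002  0.486]
 [ 0.004 -1.    -0.003]
 [ 0.486  0.005 -0.874]]
F seat [-32.239   9.087  10.99 ] t 18.6 w -0.00021664334688483236
```

```bash
python3 -m pendant '[[[-0.0026,0,-0.0015,0,0],[-0.0043,0,-0.0025,0,0],[-0.013,0,-0.0075,0,0],[-0.026,0,-0.015,0,0],[-0.035,0,-0.02,0,0]]]'
python3 - <<'E'
from st import *
for n in("wrist","side","scene"):
    c=cam(n); f=fit(c,.061,.072,[S[0],S[1]],.045); g=fit(c,.040,.052,[S[0],S[1]],.045)
    print(n, f[1:3] if f else f, w2s(f[0]/1000) if f else "", g and (g[1:3],w2s(g[0]/1000)))
    if n=="wrist":
        cv2.imwrite("pics/home.png",c["img"]); P=cloud(c)
        Q=np.dstack([w2s(P.reshape(-1,3)).reshape(480,640,2),P[...,2:]*1000]); X=Q[(Q[...,2]>20)&(Q[...,2]<46)&(abs(Q[...,1])<20)&(Q[...,0]<0)&(Q[...,0]>-45)]
        for y in range(-18,19,6):
            k=X[abs(X[:,1]-y)<3][:,0]; print(y,len(k),np.percentile(k,[1,5,50]) if len(k) else "", -np.sqrt(28**2-y*y))
E
```

```text
t: 19.1
tool_pos: [0.5882, 0.0347, 0.0303]
tool_rot: [0.723, 0.642, 0.193, -0.169]
contact_force: [0.2, -0.7, -0.3]
width: 0.0002
grip_force: 0.0
q [-0.352  0.407  1.84   0.574  1.095 -0.553]
seat pos [-119.377    0.068   30.325]
tool axes in seat (cols)
 [[ 0.869  0.002  0.495]
 [ 0.003 -1.    -0.002]
 [ 0.495  0.004 -0.869]]
F seat [-0.63  -0.264 -0.265] t 19.1 w 0.00017841940950938834
wrist (11.504035949707031, 323) [[-20.083  -0.158]] ((43.61023712158203, 3283), array([[-8.93 ,  0.298]]))
-18 435 [-23.084 -22.664 -20.392] -21.447610589527216
-12 536 [-25.824 -25.394 -23.931] -25.298221281347036
-6 541 [-27.185 -26.913 -26.029] -27.349588662354687
0 559 [-27.645 -27.404 -26.654] -28.0
6 527 [-27.206 -26.83  -25.912] -27.349588662354687
12 538 [-25.734 -25.272 -23.74 ] -25.298221281347036
18 434 [-22.861 -22.331 -20.121] -21.447610589527216
side (20.40746307373047, 39) [[-5.26   9.413]] ((21.62010955810547, 20), array([[-0.181,  7.02 ]]))
scene (23.571426391601562, 67) [[-4.739  3.284]] ((32.232322692871094, 110), array([[-5.418,  7.835]]))
```

View pics/home.png

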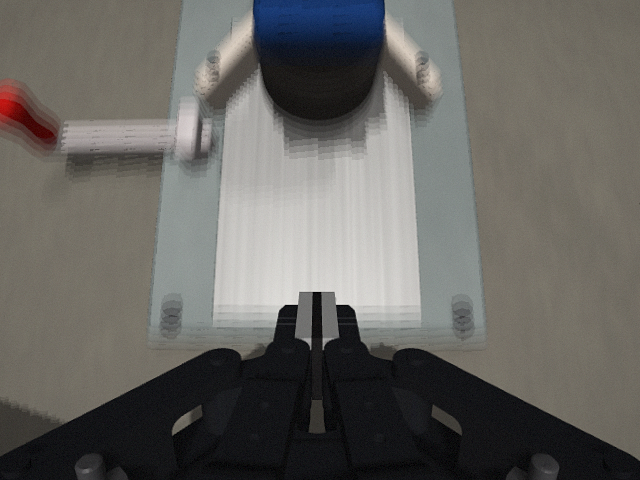

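```bash
python3 -m pendant '[[[0.0175,0,-0.03,0,0],[0.0175,0,-0.031,0,0],[0,-0.039,0,0,0],[0,-0.04,0,0,0],[0.02,-0.039,0.011,0,0]]]'
python3 -m pendant '[[[0.02,-0.03,0.011,0,0],[0.02,-0.01,0.011,0,0],[0.0165,0,0.0105,0,0],[0,0,0,0,0]]]'
python3 - <<'E'
from st import *
c=cam("wrist"); P=cloud(c); Q=np.dstack([w2s(P.reshape(-1,3)).reshape(480,640,2),P[...,2:]*1000]); hsv=cv2.cvtColor(c["img"],cv2.COLOR_BGR2HSV)
red=((hsv[...,0]<8)|(hsv[...,0]>172))&(hsv[...,1]>140)&(Q[...,2]>25)&(Q[...,2]<62)&(Q[...,1]>50);X=Q[red]
print("knob",len(X)); print(X.min(0),X.max(0)) if len(X) else 0
print(mv(-31-p[0],158-p[1],0),mv(0,0,38-p[2]))
E
```

```text
t: 19.75
tool_pos: [0.4732, 0.072, 0.1007]
tool_rot: [0.724, 0.64, 0.193, -0.168]
contact_force: [-0.3, 1.1, 1.2]
width: 0.0002
grip_force: 0.0
t: 20.15
tool_pos: [0.4412, 0.1439, 0.0999]
tool_rot: [0.723, 0.642, 0.193, -0.169]
contact_force: [0.5, -0.7, 0.5]
width: -0.0001
grip_force: 0.0
q [-0.223 -0.059  2.22   0.582  1.111 -0.404]
seat pos [-28.897 159.31   99.933]
tool axes in seat (cols)
 [[ 0.869  0.003  0.495]
 [ 0.004 -1.    -0.001]
 [ 0.495  0.003 -0.869]]
F seat [-0.614 -0.571  0.518] t 20.15 w -5.95002084190625e-05
knob 722
[-42.797 112.567  26.88 ] [-28.473 132.192  59.026]
[-1.8  1.3 -1. ] [-30.7  -0.2  53.8]
```

```bash
python3 -m pendant '[[[-0.016,0,0.027,0,0],[-0.0163,0,0.026,0,0],[0,0.004,0,0,0],[0,0.006,0,0,0],[0,0.007,0,0,0]]]'
python3 -m pendant '[[[0,0.008,0,0,0],[0,0.008,0,0,0],[0,0.008,0,0,0],[0,0.008,0,0,0]]]'
python3 st.py
```

```text
t: 20.7
tool_pos: [0.4605, 0.1372, 0.0392]
tool_rot: [0.724, 0.641, 0.193, -0.168]
contact_force: [-2.4, 0.3, -0.7]
width: 0.0002
grip_force: 0.8
t: 21.1
tool_pos: [0.4921, 0.1336, 0.0386]
tool_rot: [0.724, 0.641, 0.193, -0.168]
contact_force: [-2.3, -0.1, 1.1]
width: -0.0003
grip_force: 0.9
q [-0.22   0.191  2.103  0.626  0.998 -0.486]
seat pos [-32.969 107.468  38.646]
tool axes in seat (cols)
 [[ 0.869 -0.001  0.495]
 [ 0.002 -1.    -0.004]
 [ 0.495  0.004 -0.869]]
F seat [-0.404  2.277  1.056] t 21.1 w -0.00029493181576695286
```

```bash
python3 -m pendant '[[[0,0.005,0,0,0],[0,0.004,0,0,0],[0,0.002,0,0,0]]]'
python3 -m pendant '[[[0,0.0015,0,0,0],[0,0.0015,0,0,0]]]'
```

```text
t: 21.4
tool_pos: [0.5023, 0.1323, 0.0382]
tool_rot: [0.724, 0.641, 0.193, -0.168]
contact_force: [-2.1, 0.2, 1.4]
width: 0.0003
grip_force: 0.8
t: 21.6
tool_pos: [0.5047, 0.132, 0.0381]
tool_rot: [0.724, 0.641, 0.193, -0.168]
contact_force: [-2.1, 0.0, 1.0]
width: 0.0001
grip_force: 0.8
```

```bash
python3 -m pendant '[[[0,0.0015,0,0,0],[0,0.0015,0,0,0]]]'
python3 -m pendant '[[[0,0.0015,0,0,0],[0,0.0015,0,0,0]]]'; python3 st.py
```

```text
t: 21.8
tool_pos: [0.507, 0.1319, 0.038]
tool_rot: [0.724, 0.641, 0.192, -0.169]
contact_force: [-7.6, -1.4, 4.9]
width: -0.0003
grip_force: 3.5
t: 22.0
tool_pos: [0.5074, 0.1321, 0.0375]
tool_rot: [0.723, 0.642, 0.19, -0.172]
contact_force: [-17.2, -3.8, 12.9]
width: -0.0
grip_force: 8.7
q [-0.216  0.23   2.059  0.621  1.01  -0.477]
seat pos [-32.588  92.148  37.548]
tool axes in seat (cols)
 [[ 0.869  0.005  0.496]
 [ 0.002 -1.     0.006]
 [ 0.496 -0.004 -0.869]]
F seat [-5.845 16.63  12.935] t 22.0 w -1.9456118401933828e-05
```

```bash
python3 -m pendant '[[[0,-0.003,0,0,0],[0,-0.01,0,0,0],[0,-0.03,0,0,0],[0.017,0,-0.03,0,0],[0.02,0,-0.035,0,0]]]'
python3 -m pendant '[[[-0.02,-0.01,-0.03,0,0],[-0.03,0,-0.02,0,0],[-0.03,0,-0.02,0,0],[0,0,0,0,0],[0,0,0,0,0]]]'
python3 - <<'E'
from st import *
for n in("wrist","scene","side"):
    c=cam(n); P=cloud(c); Q=np.dstack([w2s(P.reshape(-1,3)).reshape(480,640,2),P[...,2:]*1000]); hsv=cv2.cvtColor(c["img"],cv2.COLOR_BGR2HSV)
    red=((hsv[...,0]<8)|(hsv[...,0]>172))&(hsv[...,1]>140)&(Q[...,2]>25)&(Q[...,2]<62)&(Q[...,1]>30)&(Q[...,1]<160)&(abs(Q[...,0]+35)<25);X=Q[red]
    if len(X): print(n,"knob",len(X),X.min(0),X.max(0),np.median(X,0))
    X=Q[(Q[...,2]>30)&(Q[...,2]<46)&(abs(Q[...,1])<20)&(Q[...,0]<0)&(Q[...,0]>-31)]
    for y in(-12,0,12):
        k=X[abs(X[:,1]-y)<3][:,0]; print(y,len(k),np.percentile(k,[5,50]) if len(k) else "")
    if n!="wrist": u,v=proj(c,[[S[0],S[1],.05]])[0].astype(int); cv2.imwrite(f"pics/end_{n}.png",cv2.resize(c["img"][v-45:v+45,u-60:u+60],None,fx=6,fy=6))
    else: cv2.imwrite("pics/end_w.png",c["img"])
E
```

```text
t: 22.5
tool_pos: [0.4654, 0.137, 0.1118]
tool_rot: [0.725, 0.64, 0.191, -0.17]
contact_force: [2.4, 0.3, 0.1]
width: -0.0001
grip_force: 0.0
t: 23.0
tool_pos: [0.4452, 0.034, 0.1341]
tool_rot: [0.725, 0.64, 0.193, -0.168]
contact_force: [-0.3, 0.5, 0.4]
width: 0.0
grip_force: 0.0
q [-0.468 -0.096  2.178  0.508  1.283 -0.547]
seat pos [-137.519  141.869  134.145]
tool axes in seat (cols)
 [[ 0.869 -0.003  0.494]
 [-0.    -1.    -0.005]
 [ 0.494  0.004 -0.869]]
F seat [0.414 0.365 0.415] t 23.0 w 4.803527775160101e-05
wrist knob 616 [-43.2    65.988  25.471] [-29.563  79.851  58.4  ] [-38.977  74.322  54.076]
-12 58 [-25.778 -23.927]
0 113 [-27.474 -26.618]
12 163 [-25.187 -23.469]
-12 0 
0 0 
12 0 
side knob 47 [-47.434  64.541  31.127] [-30.054  78.922  57.248] [-40.961  72.443  46.713]
-12 11 [-27.167 -22.046]
0 12 [-29.748 -26.479]
12 13 [-26.023 -22.62 ]
```

View pics/end_w.png

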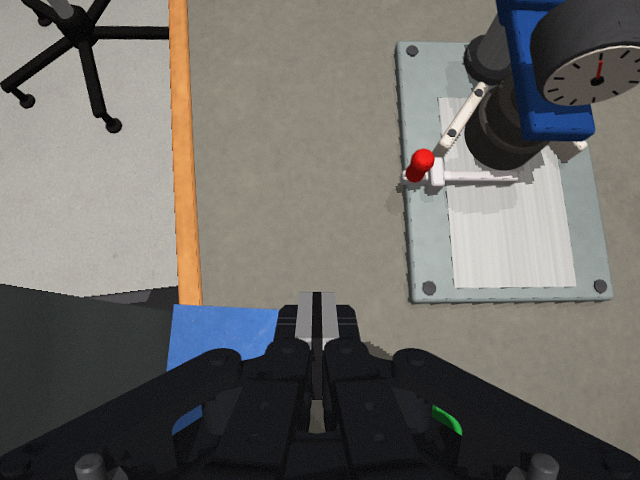

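The last picture shows the keeper bar across the front of the seated master, from the knob at (422,160) to the bar's end at about (515,180). The master is upright under the blue plate at (505,130), and the robot is clear, so I am handing in.

```bash
python3 -c "
from bench import r; print(r.finish_job())"
```

```text
the job is handed in; nothing more can be done
None
```

I handed the job in at about 23 s: the black master stands upright, home against both jaws, and the keeper is at its stop in front of it. I got the 30° lean by driving the arm against its reach limit, where joint 3 read 0.1265 rad against the stated 0.13, so a strict range check could fault it.

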